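# Pack the case in the drawer box and pick the box up

## Task

Lay the small hinged hard case flat in the open drawer of the portable plywood box and slide the drawer fully shut while the box stands on the bench. Then lift the box by its carrying handle and finish holding it still and level in the air, about 10 cm above the bench, with nothing but the gripper carrying it; do not put it down. Leave the other things on the bench where they are, and never tip the box over.

Things in the scene. Friction and masses are not known exactly. Their poses are not given: they have to be found in the camera images.
- chest: Portable plywood drawer box standing loose on the bench, 150 (x) x 130 (y) x 70 high, with one drawer and a wooden carrying handle on top (see chest_grip); mass with drawer 0.5 to 0.8 kg. Origin: centre of its underside; z up; the drawer comes out of its -x face. It slides on the bench if pushed hard (over about 2.5 N).
- chest_grip (a point): Middle of the carrying handle's bar, 115 above the box's underside, midway along its x and y; axes as chest. The bar is flat-sided wood along the box's y, 14 thick (x) x 16 high (z), on two posts with 84 free between them and 37 free under the bar.
- drawer (a joint): Drawer travel in m: 0 fully shut, grows as it slides out along the box's -x, stop at 0.110. It starts about 0.09 to 0.108 out, moves against about 1 N of friction plus 4 N per m/s and stays where it is left.
- drawer_floor (a point): Centre of the drawer's inner floor, moving with the drawer, axes as chest. Inside 125 (x) x 104 (y), floor 13 above the box's underside, side walls 38 above the floor. With the drawer out by q, the inside is uncovered from 62 mm on the -x side of this point (inner face of the drawer front) for a length of q minus 8 mm; the rest lies under the box's top.
- drawer_front (a point): Point on the outer face of the drawer front, mid-width, 30 above the box's underside, moving with the drawer; axes as chest. The front is a flat 8 thick, 116 wide panel from 8 to 58 above the underside, with a finger notch in its top edge (40 wide, 12 deep); no knob. Shut, it is flush with the box's -x face.
- case: Small grey hinged hard case, a rounded block with a lid seam and a little steel latch, lying flat on the bench; 50 (x) x 34 (y) x 26 high, 50 to 75 g. Origin: centre of its underside, z up.
- spool: Bystander, leave alone: bare aluminium wire spool standing on end, 42 dia x 38 high (mm). Origin: centre of its underside.
- screwdriver: Bystander, leave alone: screwdriver lying flat, 150 long, thick handle 26 (mm). Origin: near the middle of its length, at bench level.
- pliers: Bystander, leave alone: small pliers lying flat, about 115 long, 14 high (mm). Origin: near the middle of its length, at bench level.
- tape: Bystander, leave alone: roll core of cardboard lying flat, ring 70 dia x 22 high (mm). Origin: centre of its underside.
- tape_measure: Bystander, leave alone: pocket tape measure standing upright, 65 x 40 x 62 high (mm). Origin: centre of its underside.
- glue: Bystander, leave alone: glue bottle standing upright, 50 dia x 120 high (mm). Origin: centre of its underside.

How it is judged:
By the outcome, as a careful person would: the job done as asked, in the order asked, and still so for the second after the job is handed in, while the arm keeps its last pose, push and grip.
It also fails if it takes over 70 s, if anything falls off the work surface, if the arm or the gripper's body presses on something with over 40 N, if the wrist force passes 120 N, or if a joint passes its speed limit or range.

## Robot

A 7-joint arm with a two-finger parallel gripper is mounted at the origin on the work surface. World frame = base frame: x ahead of the robot, y to its left, z up, the work surface at z = 0. Lengths are in m, angles in rad, forces in N, time in s.
With the tool pointing down it reaches from about 0.425 to 0.825 m from the base axis. Payload 3.6 kg.
Tool frame: the origin (TCP) lies between the finger pads, 19 mm behind the fingertips; this is the grasp point; z points along the fingers, y is the direction in which the jaws open and shut (so a half turn about z gives the same grasp; the last joint's range is limited). The gripper opens to 85 mm and grips with 20 to 120 N. Pads are 22 mm wide; open, the fingers measure 114 mm over their backs; the gripper's body (76 mm by 85 mm) begins 54 mm behind the grasp point. The pads swing forward as they close: fully open they stand 13 mm farther back than shut.
Start: joints at [-1.282, 0.615, -0.013, 1.423, 0.008, 1.103, -0.04], TCP at [0.201, 0.618, 0.25] pointing down, gripper open.
Joint ranges: [-3.12, 3.12], [-0.3, 2.06], [-1.34, 1.32], [0.26, 2.42], [-1.36, 4.5], [0.01, 1.98], [-2.84, 2.84]. Speed limits (rad/s): [2.79, 2.79, 3.14, 3.14, 3.14, 3.14, 3.14].

## Interface

Orientations are given as a rotation vector (axis times angle).
In Python, from bench import * gives the robot as it stands. The module is installed in compiled form; this text tells all that it offers.
- The arm moves only by the tool apply_moves, never from a script. Its argument "steps" is a list that holds one entry, the list of rows, each a list of 7 numbers: the opening, from -1 (shut) to 1 (fully open), then the shift along the world's x, y, z in mm, then the turn, a rotation vector about the world's x, y, z in rad. In form: [[[fingers, dx, dy, dz, wx, wy, wz], ...]]. A call has exactly 5 rows; each row is the pose to reach, as a shift and turn from the pose commanded when the call began; what a row does not reach only later rows make up. A row lasts 1/8 s, in which the tool goes at most 62.5 mm and 10.7 degrees, less where a joint would pass 70% of its speed; a pose out of reach is approached as far as the arm can. A call with a gripper value outside its range is refused whole. The fingers move at their own pace and stop on an object; the grip force is fixed at half the most. Time passes only in rows, so rows that repeat a pose let the fingers close, or fill a call up. It gives the time, the measured TCP pose, the force and the opening at its end, in the units of the state.
- state(): the state, without advancing time (a new reading comes with each control period).
- capture(name): name is "scene" or "top" or "wrist"; returns the picture (384x512x3 uint8, red, green, blue); there is no depth.
- camera_info(name): a dict with "intrinsics" (3x3 intrinsics, pixels), "rvec" (rotation vector, rad) and "tvec" (3), from world to camera coordinates, as OpenCV has them; the wrist camera has in their place "hand_eye" (4x4, takes a point from camera to tool coordinates, whose origin is the TCP and whose axes are the flange's). Camera axes: x right, y down, z forward; pixel columns grow to the right and rows downward; lengths in m; the calibration is good to about 2 mm. A picture is of the moment at which its call begins: read the wrist's pose just before it. camera_info takes no time and is no camera call.
- job_done(): hands the job in, once; it reports no verdict.
The state is a dict: "clock": time; "qpos": joint angles; "dq": joint speeds; "joint_efforts": joint torques, N m; "eef_pos": TCP position; "eef_rot": TCP orientation; "ft_force": force on the tool from outside, world axes, zero at the start; "moment": the same for the moment, N m; "finger_gap": opening from 0.0 (shut) to 1.0 (fully open).
Only numpy, scipy, OpenCV 4.12 (cv2) and the standard library are available. Lean on these libraries where they do the work, as an engineer would, in place of code of your own. Each camera call takes 0.05 s, during which the arm holds its last target. There are 200 camera calls.

## Working session

There is one attempt and no reset: what is moved stays moved. The work goes in short steps, Python scripts to look and compute and a tool call to move; the robot and the scene stay as the last step left them, time stands still between calls to the robot, and variables do not carry over. Pictures are saved under pics/ and viewed, about 8 in all and at most 12, crops included, and the job is handed in when it is done.

Besides the shell and the picture viewer there is one more tool, called after ">>>" as name([rows], argument=value, ...), one row to a line, values as JSON. apply_moves: Moves the arm, as the interface text tells. Its arguments: {"type":"object","properties":{"steps":{"type":"array","items":{"type":"array","items":{"type":"array","items":{"type":"number"}}}}},"required":["steps"]}

```bash
mkdir -p pics; cat > h.py <<'E'
from bench import *
import numpy as np, cv2
R=lambda v: cv2.Rodrigues(np.array(v,float))[0]
def cam(n):
    i=camera_info(n);K=np.array(i["intrinsics"],float)
    if "rvec" in i: r=R(i["rvec"]);t=np.array(i["tvec"],float).ravel()
    else:
        s=state();T=np.eye(4);e=np.array(s["eef_rot"],float)
        T[:3,:3]=R(e);T[:3,3]=s["eef_pos"];W=T@np.array(i["hand_eye"]);Wi=np.linalg.inv(W);r,t=Wi[:3,:3],Wi[:3,3]
    return K,r,t
def ray(c,uv,z):
    K,r,t=c;d=r.T@np.linalg.solve(K,[uv[0],uv[1],1]);o=-r.T@t
    return o+d*(z-o[2])/d[2]
def proj(c,P):
    K,r,t=c;q=K@(r@np.array(P,float)+t);return q[:2]/q[2]
def save(n,f):
    im=cv2.cvtColor(capture(n),cv2.COLOR_RGB2BGR);cv2.imwrite(f"pics/{f}.png",im);return im
E
python3 - <<'E'
from h import *
print(state()["eef_rot"],state()["eef_pos"],state()["ft_force"],state()["finger_gap"])
a=save("top","top0");b=save("scene","scene0")
for n in("top","scene"):
    K,r,t=cam(n);print(n,K.tolist(),(-r.T@t).round(3),r.round(2).tolist())
print(camera_info("wrist")["hand_eye"])
E
```

```text
[-0.49230059 -3.10241338  0.00409278] [0.201028   0.61736915 0.24880985] [-0.1549845  -0.41796629 -0.87158718] 1.002005695679062
top [[435.7169213126857, 0.0, 252.02532827259415], [0.0, 435.7169213126857, 195.46285427648266], [0.0, 0.0, 1.0]] [0.348 0.006 1.727] [[-0.02, -1.0, -0.0], [-0.99, 0.02, -0.12], [0.12, 0.0, -0.99]]
scene [[446.03072417339354, 0.0, 261.65119598424997], [0.0, 446.03072417339354, 191.35627680035904], [0.0, 0.0, 1.0]] [ 1.476 -0.383  0.974] [[0.37, 0.93, 0.01], [0.61, -0.23, -0.76], [-0.7, 0.29, -0.65]]
[[-3.17539862e-04 -9.50505691e-01 -3.10706985e-01  8.04702045e-02]
 [ 9.99999914e-01 -3.84402918e-04  1.53962828e-04 -3.23007677e-04]
 [-2.65779217e-04 -3.10706910e-01  9.50505731e-01 -1.23611541e-01]
 [ 0.00000000e+00  0.00000000e+00  0.00000000e+00  1.00000000e+00]]
```

View pics/top0.png

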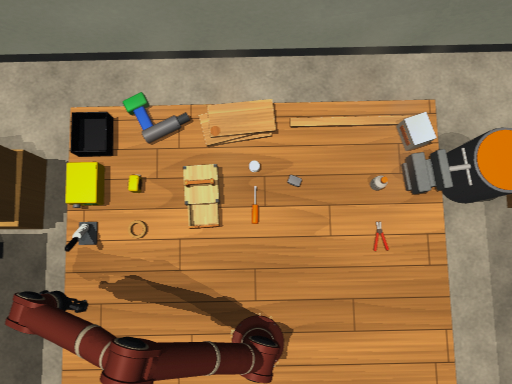

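View pics/scene0.png

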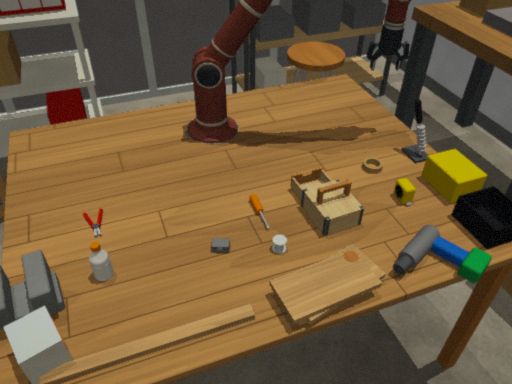

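The top view has +x up and +y left. It shows the chest at about (202,195) with its drawer open downward (-x), the case at (294,181), the spool at (254,166) and the screwdriver at (255,205). The scene view agrees.

```bash
python3 - <<'E'
from h import *
c=cam("top");im=cv2.imread("pics/top0.png")
cr=im[155:235,175:310];cv2.imwrite("pics/crop0.png",cv2.resize(cr,None,fx=5.5,fy=5.5,interpolation=cv2.INTER_CUBIC))
hsv=cv2.cvtColor(im,cv2.COLOR_BGR2HSV)
m=((hsv[...,1]<70)&(hsv[...,2]<200)).astype(np.uint8);m[:170]=0;m[192:]=0;m[:,:280]=0;m[:,310:]=0
k=np.argwhere(m)[:,::-1].astype(np.float32);print(len(k))
r=cv2.minAreaRect(k);P=[ray(c,p,.026) for p in cv2.boxPoints(r)];print(ray(c,r[0],.026),np.round(P,3).tolist())
for p,z in [((254,166),.038),((255,189),.01),((184,165),.07),((218,165),.07),((202,182),.12)]: print(p,ray(c,p,z).round(3))
E
```

```text
110
[ 0.61784584 -0.15897109  0.026     ] [[0.611, -0.129, 0.026], [0.644, -0.144, 0.026], [0.625, -0.189, 0.026], [0.592, -0.174, 0.026]]
(254, 166) [ 0.677 -0.002  0.038]
(255, 189) [ 0.589 -0.004  0.01 ]
(184, 165) [0.68  0.269 0.07 ]
(218, 165) [0.678 0.138 0.07 ]
(202, 182) [0.604 0.194 0.12 ]
```

View pics/crop0.png

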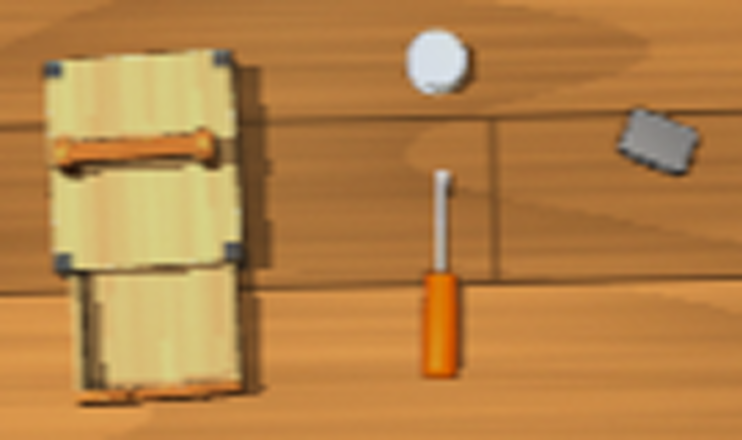

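The crop shows the case rotated, with its long axis about 65° from x, and the chest nearly aligned with the world axes.

```bash
python3 - <<'E'
from h import *
c=cam("top")
def w(p,z): return ray(c,(p[0]/5.5+174.6,p[1]/5.5+154.6),z)
TL,TR,BR,BL=[w(p,.07) for p in((45,63),(230,52),(240,262),(55,272))]
print(TL.round(3),TR.round(3),BR.round(3),BL.round(3),"ctr",(TL+TR+BR+BL)/4)
h=[w(p,.123) for p in((55,153),(212,143))];print("handle",np.round(h,3).tolist(),(h[0]+h[1])/2)
f=[w(p,.058) for p in((78,400),(245,386))];print("front",np.round(f,3).tolist(),(f[0]+f[1])/2)
for d in (TL-TR,BL-BR,h[0]-h[1],f[0]-f[1],TL-BL,TR-BR): print(np.degrees(np.arctan2(d[1],d[0])).round(1),np.linalg.norm(d).round(3))
E
```

```text
[0.676 0.274 0.07 ] [0.681 0.144 0.07 ] [0.533 0.138 0.07 ] [0.528 0.267 0.07 ] ctr [0.6046507 0.2056317 0.07     ]
handle [[0.604, 0.258, 0.123], [0.608, 0.152, 0.123]] [0.60594725 0.20528496 0.123     ]
front [[0.44, 0.253, 0.058], [0.447, 0.137, 0.058]] [0.44342351 0.19475911 0.058     ]
92.2 0.13
91.9 0.129
92.5 0.107
93.6 0.117
2.7 0.148
2.1 0.149
```

>>> apply_moves([
  [[1, 28, -52, 0, 0, 0, -0.11], [1, 56, -104, 0, 0, 0, -0.22], [1, 84, -156, 0, 0, 0, -0.33], [1, 112, -208, 0, 0, 0, -0.44], [1, 140, -260, 0, 0, 0, -0.55]],
])

```text
clock: 0.72
eef_pos: [0.3418, 0.3561, 0.2498]
eef_rot: [1.322, 2.85, -0.0]
ft_force: [0.6, 0.7, -0.7]
finger_gap: 1.0
```

>>> apply_moves([
  [[1, 28, -52, 0, 0, 0, -0.11], [1, 56, -104, 0, 0, 0, -0.22], [1, 84, -156, 0, 0, 0, -0.33], [1, 112, -208, 0, 0, 0, -0.44], [1, 140, -260, 0, 0, 0, -0.55]],
])

```text
clock: 1.35
eef_pos: [0.4817, 0.0965, 0.2499]
eef_rot: [-2.045, -2.384, -0.0]
ft_force: [0.9, 0.5, 0.6]
finger_gap: 1.001
```

>>> apply_moves([
  [[1, 28, -52, 0, 0, 0, -0.11], [1, 56, -104, 0, 0, 0, -0.22], [1, 84, -156, 0, 0, 0, -0.33], [1, 112, -208, 0, 0, 0, -0.44], [1, 137, -256, -40, 0, 0, -0.56]],
])

```text
clock: 1.98
eef_pos: [0.6192, -0.1576, 0.2151]
eef_rot: [2.621, 1.722, 0.008]
ft_force: [-0.4, 0.6, 1.0]
finger_gap: 1.0
```

```bash
cat > q.py <<'E'
from h import *
s=state();e=R(s["eef_rot"])
print(round(s["clock"],2),np.round(s["eef_pos"],4),"y",np.degrees(np.arctan2(e[1,1],e[0,1])).round(1),"z",e[:,2].round(3),"F",np.round(s["ft_force"],1),"gap",round(s["finger_gap"],3),"q",np.round(s["qpos"],2))
E
python3 - <<'E'
import q
from h import *
np.set_printoptions(suppress=True)
c=cam("wrist");im=save("wrist","w1");print(proj(c,[.618,-.159,.026]))
hsv=cv2.cvtColor(im,cv2.COLOR_BGR2HSV)
m=((hsv[...,1]<70)).astype(np.uint8)
for k in cv2.findContours(m,0,2)[0]:
    if cv2.contourArea(k)>300:
        r=cv2.minAreaRect(k);P=[ray(c,p,.026) for p in cv2.boxPoints(r)];print(r,ray(c,r[0],.026).round(4),np.round(P,3)[:,:2].tolist())
E
```

```text
1.98 [ 0.6192 -0.1576  0.2151] y -23.4 z [ 0.007 -0.002 -1.   ] F [-0.4  0.6  1. ] gap 1.0 q [-0.06  0.67  0.49  1.52 -0.35  1.03  0.11]
[259.69746365 170.19255119]
((255.5, 317.0), (132.0, 511.0), 90.0) [ 0.5438 -0.3176  0.026 ] [[0.328, -0.13], [0.832, -0.351], [0.798, -0.539], [0.214, -0.28]]
((264.5, 169.0), (48.0, 35.0), 90.0) [ 0.6228 -0.1598  0.026 ] [[0.617, -0.131], [0.648, -0.145], [0.629, -0.19], [0.597, -0.176]]
((144.32757568359375, 36.5689697265625), (15.041322708129883, 81.14886474609375), 68.19859313964844) [ 0.5735 -0.0084  0.026 ] [[0.538, 0.0], [0.61, -0.005], [0.609, -0.017], [0.536, -0.012]]
```

View pics/w1.png

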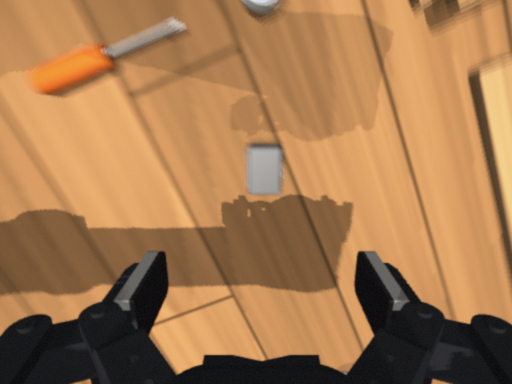

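The case sits in line with the jaws at pixel (264,169), which gives (0.621, -0.160) and a size of 48x35 mm, matching the spec. I'm descending and gripping.

>>> apply_moves([
  [[1, 3, -1, -50, 0, 0, 0], [1, 3, -1, -100, 0, 0, 0], [1, 3, -1, -140, 0, 0, 0], [1, 3, -1, -170, 0, 0, 0], [1, 3, -1, -186, 0, 0, 0]],
])

```text
clock: 2.65
eef_pos: [0.6181, -0.1547, 0.0245]
eef_rot: [-2.619, -1.729, 0.004]
ft_force: [-0.2, -1.0, 0.7]
finger_gap: 0.999
```

>>> apply_moves([
  [[0.2, 0, 0, 0, 0, 0, 0], [-1, 0, 0, 0, 0, 0, 0], [-1, 0, 0, 0, 0, 0, 0], [-1, 0, 0, 0, 0, 0, 0], [-1, 0, 0, 0, 0, 0, 0]],
])

```text
clock: 3.28
eef_pos: [0.6208, -0.1561, 0.0287]
eef_rot: [2.62, 1.729, 0.004]
ft_force: [-0.1, 0.2, 5.8]
finger_gap: 0.382
```

Gripped: gap 0.38 is about 33 mm. I'm lifting and carrying it over.

>>> apply_moves([
  [[-1, 0, 0, 15, 0, 0, 0], [-1, 0, 0, 50, 0, 0, 0], [-1, 0, 0, 100, 0, 0, 0], [-1, 0, 0, 150, 0, 0, 0], [-1, 0, 0, 190, 0, 0, 0]],
])

```text
clock: 3.9
eef_pos: [0.6194, -0.1556, 0.2198]
eef_rot: [2.621, 1.73, 0.002]
ft_force: [0.4, 0.4, 0.2]
finger_gap: 0.379
```

>>> apply_moves([
  [[-1, -10, 25, 0, 0, 0, -0.1], [-1, -25, 65, 0, 0, 0, -0.22], [-1, -40, 110, 0, 0, 0, -0.34], [-1, -57, 155, 0, 0, 0, -0.45], [-1, -73, 200, 0, 0, 0, -0.56]],
])

```text
clock: 4.53
eef_pos: [0.5454, 0.046, 0.2174]
eef_rot: [-2.999, -0.933, -0.0]
ft_force: [0.3, 0.6, -0.3]
finger_gap: 0.384
```

>>> apply_moves([
  [[-1, -17, 45, 0, 0, 0, -0.12], [-1, -33, 90, 0, 0, 0, -0.24], [-1, -48, 130, 0, 0, 0, -0.36], [-1, -57, 155, 0, 0, 0, -0.48], [-1, -59, 160, 0, 0, 0, -0.56]],
])

```text
clock: 5.15
eef_pos: [0.4858, 0.2075, 0.2169]
eef_rot: [-3.139, -0.077, 0.003]
ft_force: [-0.3, -0.4, -0.0]
finger_gap: 0.384
```

```bash
python3 - <<'E'
import q
from h import *
save("wrist","w2");im=save("top","top2");c=cam("wrist")
y=np.radians(2.4);C=np.array([.605,.2055])
def b(x,yy,z): return [C[0]+np.cos(y)*x-np.sin(y)*yy,C[1]+np.sin(y)*x+np.cos(y)*yy,z]
im=cv2.imread("pics/w2.png")
for p in [(-75,-65,70),(-75,65,70),(-75-90,-58,58),(-75-90,58,58),(-75-82,-52,13),(-75-82,52,13)]:
    u=proj(c,b(*[v/1000 for v in p]));print(p,u.round(0));cv2.circle(im,tuple(int(v) for v in u),3,(0,0,255),-1)
cv2.imwrite("pics/w2m.png",im)
E
```

```text
5.15 [0.4858 0.2075 0.2169] y -87.2 z [-0.002  0.002 -1.   ] F [-0.3 -0.4 -0. ] gap 0.384 q [-0.99  0.6   0.87  1.84 -0.55  0.97 -1.4 ]
(-75, -65, 70) [347. 130.]
(-75, 65, 70) [189. 129.]
(-165, -58, 58) [328. 224.]
(-165, 58, 58) [205. 223.]
(-157, -52, 13) [314. 200.]
(-157, 52, 13) [217. 199.]
```

View pics/w2m.png

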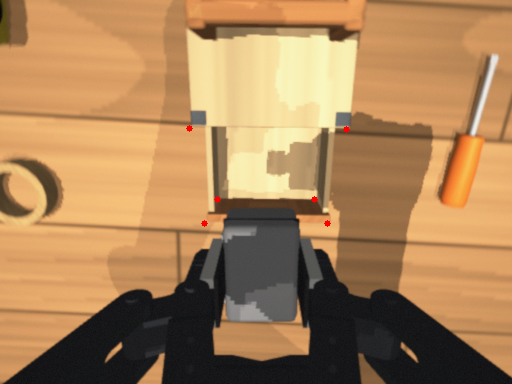

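The wrist view shows the drawer front edge at row 214 or so (columns 209–329) and the chest's front top edge at row 126 (columns 191–354). The chest lies slightly right of my predicted points. I'll ray-cast these.

```bash
python3 - <<'E'
from h import *
c=cam("wrist")
for p,z in [((191,125),.07),((354,126),.07),((209,215),.058),((329,214),.058),((209,129),.051),((333,129),.051)]: print(p,ray(c,p,z).round(4))
# drawer floor-front corners
for p in [((228,196)),(316,196)]: print(p,ray(c,p,.013).round(4))
# case: centre line near bottom of held case
im=cv2.imread("pics/w2.png")[100:330,180:370];cv2.imwrite("pics/w2c.png",cv2.resize(im,None,fx=3,fy=2.6,interpolation=2))
E
```

```text
(191, 125) [0.5303 0.2656 0.07  ]
(354, 126) [0.5361 0.1319 0.07  ]
(209, 215) [0.4462 0.2527 0.058 ]
(329, 214) [0.4528 0.1406 0.058 ]
(209, 129) [0.5252 0.2538 0.051 ]
(333, 129) [0.5305 0.1446 0.051 ]
(228, 196) [0.4501 0.2394 0.013 ]
(316, 196) [0.4548 0.1458 0.013 ]
```

View pics/w2c.png

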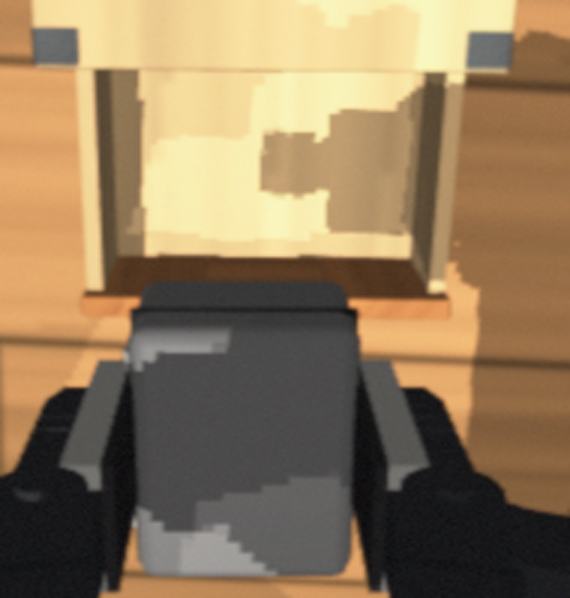

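>>> apply_moves([
  [[-1, 4, -5, 0, 0, 0, 0], [-1, 7, -9, -20, 0, 0, 0], [-1, 7, -9, -55, 0, 0, 0], [-1, 7, -9, -90, 0, 0, 0], [-1, 7, -9, -115, 0, 0, 0]],
])

```text
clock: 5.88
eef_pos: [0.4947, 0.1939, 0.1008]
eef_rot: [3.14, 0.072, -0.001]
ft_force: [-0.4, -0.1, 0.4]
finger_gap: 0.378
```

>>> apply_moves([
  [[-1, 0, 0, 0, 0, 0, 0], [-1, 0, 0, 0, 0, 0, 0], [-1, 0, 0, 0, 0, 0, 0], [-1, 0, 0, 0, 0, 0, 0], [-1, 0, 0, 0, 0, 0, 0]],
])

```text
clock: 6.5
eef_pos: [0.4946, 0.1957, 0.1023]
eef_rot: [-3.14, -0.074, -0.001]
ft_force: [0.6, 0.2, -1.0]
finger_gap: 0.381
```

```bash
python3 - <<'E'
import q
E
```

```text
6.5 [0.4946 0.1957 0.1023] y -87.3 z [ 0.001  0.001 -1.   ] F [ 0.6  0.2 -1. ] gap 0.381 q [-0.86  0.74  0.72  1.94 -0.72  0.74 -1.23]
```

>>> apply_moves([
  [[-1, -1, 1, -20, 0, 0, 0], [-1, -2, 2, -38, 0, 0, 0], [-1, -2, 2, -48, 0, 0, 0], [-1, -2, 2, -54, 0, 0, 0], [-1, -2, 2, -58, 0, 0, 0]],
])

```text
clock: 7.12
eef_pos: [0.4927, 0.1973, 0.0437]
eef_rot: [3.141, 0.073, 0.001]
ft_force: [0.2, -1.0, -0.4]
finger_gap: 0.384
```

>>> apply_moves([
  [[-1, 0, 0, -1, 0, 0, 0], [-1, 0, 0, -2, 0, 0, 0], [-1, 0, 0, -2, 0, 0, 0], [-1, 0, 0, -2, 0, 0, 0], [-1, 0, 0, -2, 0, 0, 0]],
])

```text
clock: 7.75
eef_pos: [0.4925, 0.1975, 0.0419]
eef_rot: [-3.141, -0.074, -0.0]
ft_force: [0.5, -0.2, -0.1]
finger_gap: 0.381
```

>>> apply_moves([
  [[-1, 0, 0, -1, 0, 0, 0], [-1, 0, 0, -2, 0, 0, 0], [-1, 0, 0, -3, 0, 0, 0], [-1, 0, 0, -3, 0, 0, 0], [-1, 0, 0, -3, 0, 0, 0]],
])

```text
clock: 8.38
eef_pos: [0.495, 0.1976, 0.0413]
eef_rot: [-3.139, -0.073, -0.009]
ft_force: [-0.9, 0.5, 12.8]
finger_gap: 0.383
```

>>> apply_moves([
  [[-1, 0, 0, -1, 0, 0, 0], [-1, 0, 0, -2, 0, 0, 0], [-1, 0, 0, -3, 0, 0, 0], [-1, 0, 0, -3, 0, 0, 0], [-1, 0, 0, -3, 0, 0, 0]],
])

```text
clock: 9.0
eef_pos: [0.4975, 0.1977, 0.0404]
eef_rot: [-3.138, -0.072, -0.018]
ft_force: [-1.7, 0.3, 22.9]
finger_gap: 0.38
```

Contact with the drawer floor. I'll ease off, release part-open, and rise.

>>> apply_moves([
  [[-1, 0, 0, 3, 0, 0, 0], [-1, 0, 0, 5, 0, 0, 0], [0.2, 0, 0, 5, 0, 0, 0], [0.2, 0, 0, 5, 0, 0, 0], [0.2, 0, 0, 5, 0, 0, 0]],
])

```text
clock: 9.62
eef_pos: [0.492, 0.1974, 0.0404]
eef_rot: [3.14, 0.074, -0.002]
ft_force: [-0.2, -0.1, 0.0]
finger_gap: 0.6
```

>>> apply_moves([
  [[0.2, 0, 0, 20, 0, 0, 0], [0.2, 0, 0, 50, 0, 0, 0], [0.2, 0, 0, 90, 0, 0, 0], [0.0, 0, 0, 130, 0, 0, 0], [-0.5, -20, 0, 160, 0, 0, 0]],
])

```text
clock: 10.25
eef_pos: [0.4736, 0.1971, 0.2024]
eef_rot: [3.141, 0.072, 0.004]
ft_force: [-0.4, 0.1, 0.6]
finger_gap: 0.304
```

```bash
python3 - <<'E'
import q
from h import *
c=cam("wrist");save("wrist","w3")
E
```

```text
10.25 [0.4736 0.1971 0.2024] y -87.4 z [ 0.003 -0.    -1.   ] F [-0.4  0.1  0.6] gap 0.304 q [-0.99  0.59  0.87  1.9  -0.57  0.92 -1.37]
```

View pics/w3.png

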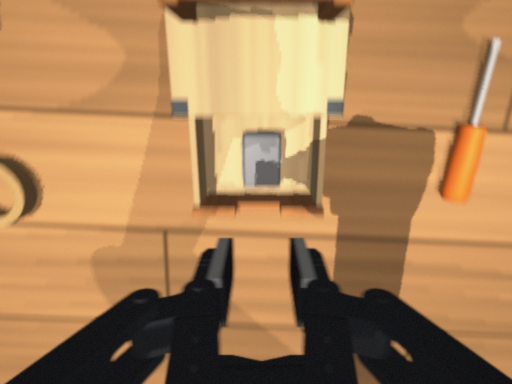

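The case lies flat in the drawer at (262,158), fully within the uncovered part, and the front edge is at row 210. I'm closing the fingers and going down in front of the drawer.

>>> apply_moves([
  [[-1, -20, -1, 0, 0, 0, 0], [-1, -45, -1, 0, 0, 0, 0], [-1, -60, -1, 0, 0, 0, 0], [-1, -60, -1, -30, 0, 0, 0], [-1, -60, -1, -70, 0, 0, 0]],
])

```text
clock: 10.92
eef_pos: [0.4133, 0.1972, 0.1306]
eef_rot: [-3.139, -0.075, -0.005]
ft_force: [0.0, -0.2, 0.2]
finger_gap: -0.001
```

>>> apply_moves([
  [[-1, 0, 0, -35, 0, 0, 0], [-1, 0, 0, -65, 0, 0, 0], [-1, 0, 0, -85, 0, 0, 0], [-1, 0, 0, -96, 0, 0, 0], [-1, 0, 0, -96, 0, 0, 0]],
])

```text
clock: 11.55
eef_pos: [0.4125, 0.1963, 0.0344]
eef_rot: [3.14, 0.073, -0.001]
ft_force: [0.1, -0.4, -0.1]
finger_gap: -0.001
```

>>> apply_moves([
  [[-1, 7, 0, 0, 0, 0, 0], [-1, 14, 0.5, 0, 0, 0, 0], [-1, 21, 1, 0, 0, 0, 0], [-1, 28, 1, 0, 0, 0, 0], [-1, 35, 1.5, 0, 0, 0, 0]],
])

```text
clock: 12.18
eef_pos: [0.4475, 0.1981, 0.0349]
eef_rot: [-3.14, -0.074, 0.001]
ft_force: [-1.3, -0.4, 0.7]
finger_gap: 0.0
```

>>> apply_moves([
  [[-1, 7, 0, 0, 0, 0, 0], [-1, 14, 0.5, 0, 0, 0, 0], [-1, 21, 1, 0, 0, 0, 0], [-1, 28, 1, 0, 0, 0, 0], [-1, 35, 1.5, 0, 0, 0, 0]],
])

```text
clock: 12.8
eef_pos: [0.4828, 0.1995, 0.0348]
eef_rot: [3.141, 0.074, -0.0]
ft_force: [-1.4, 1.0, -0.4]
finger_gap: 0.0
```

>>> apply_moves([
  [[-1, 6, 0, 0, 0, 0, 0], [-1, 12, 0.5, 0, 0, 0, 0], [-1, 18, 1, 0, 0, 0, 0], [-1, 24, 1, 0, 0, 0, 0], [-1, 28, 1, 0, 0, 0, 0]],
])

```text
clock: 13.42
eef_pos: [0.5109, 0.2006, 0.0348]
eef_rot: [-3.14, -0.074, -0.0]
ft_force: [-1.5, 1.6, 0.2]
finger_gap: 0.004
```

>>> apply_moves([
  [[-1, 2, 0, 0, 0, 0, 0], [-1, 4, 0, 0, 0, 0, 0], [-1, 5, 0, 0, 0, 0, 0], [-1, 6, 0, 0, 0, 0, 0], [-1, 7, 0, 0, 0, 0, 0]],
])

```text
clock: 14.05
eef_pos: [0.5174, 0.2005, 0.0349]
eef_rot: [-3.141, -0.074, 0.0]
ft_force: [-1.5, 0.8, -0.3]
finger_gap: -0.003
```

```bash
python3 q.py; python3 -c "
from h import *
import time
print([np.round(state()['ft_force'],1).tolist() for _ in range(2)])
im=save('top','top4');cv2.imwrite('pics/top4c.png',cv2.resize(im[155:235,175:310],None,fx=5.5,fy=5.5,interpolation=2))"
```

```text
14.05 [0.5174 0.2005 0.0349] y -87.3 z [-0.  0. -1.] F [-1.5  0.8 -0.3] gap -0.003 q [-0.79  0.86  0.62  1.9  -0.82  0.65 -1.17]
[[-1.5, 0.8, -0.3], [-1.5, 0.8, -0.3]]
```

View pics/top4c.png

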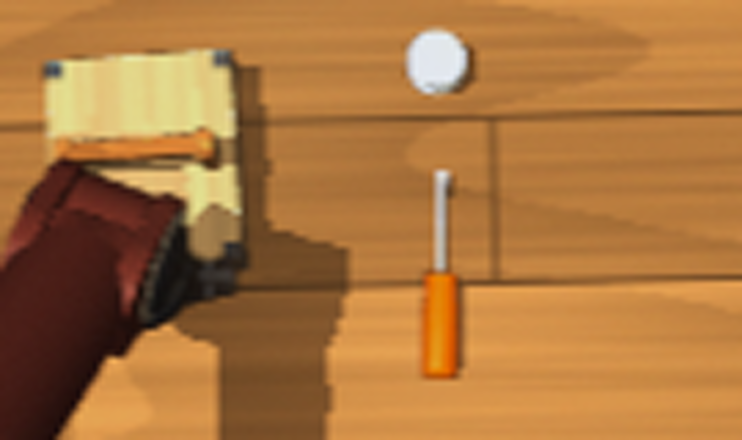

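The chest hasn't moved (its corners are the same as before) and the drawer is still sliding at about 1.5 N. I'll creep to the end stop.

>>> apply_moves([
  [[-1, 1, 0, 0, 0, 0, 0], [-1, 2, 0, 0, 0, 0, 0], [-1, 3, 0, 0, 0, 0, 0], [-1, 4, 0, 0, 0, 0, 0], [-1, 4, 0, 0, 0, 0, 0]],
])

```text
clock: 14.72
eef_pos: [0.5187, 0.2001, 0.0343]
eef_rot: [-3.141, -0.073, 0.01]
ft_force: [-7.0, -0.3, 2.2]
finger_gap: 0.003
```

>>> apply_moves([
  [[-1, 1, 0, 0, 0, 0, 0], [-1, 2, 0, 0, 0, 0, 0], [-1, 3, 0, 0, 0, 0, 0], [-1, 3, 0, 0, 0, 0, 0], [-1, 3, 0, 0, 0, 0, 0]],
])

```text
clock: 15.35
eef_pos: [0.5216, 0.2002, 0.0342]
eef_rot: [-3.141, -0.074, 0.01]
ft_force: [-6.5, -0.1, 2.5]
finger_gap: 0.0
```

The drawer hit its stop, with the force jumping to 7 N and the chest nudged about 3 mm. I'm backing off, rising and turning the jaws along the chest's x.

>>> apply_moves([
  [[-1, -10, 0, 0, 0, 0, 0], [-1, -35, 0, 0, 0, 0, 0], [-1, -55, 0, 30, 0, 0, 0], [-1, -55, 0, 80, 0, 0, 0], [-1, -55, 0, 130, 0, 0, 0]],
])

```text
clock: 15.98
eef_pos: [0.47, 0.2003, 0.1665]
eef_rot: [3.141, 0.073, 0.004]
ft_force: [0.7, 1.0, 0.1]
finger_gap: 0.002
```

>>> apply_moves([
  [[-0.5, 0, 0, 40, 0, 0, 0.16], [0, 0, 0, 70, 0, 0, 0.33], [0.5, 15, 0, 80, 0, 0, 0.5], [1, 30, 0, 80, 0, 0, 0.67], [1, 50, 0, 80, 0, 0, 0.84]],
])

```text
clock: 16.6
eef_pos: [0.5205, 0.2006, 0.2456]
eef_rot: [2.834, 1.356, 0.005]
ft_force: [-0.6, -0.1, -0.2]
finger_gap: 0.991
```

>>> apply_moves([
  [[1, 20, 0, 0, 0, 0, 0.16], [1, 40, 0, 0, 0, 0, 0.32], [1, 60, 0, 0, 0, 0, 0.48], [1, 80, 1, 0, 0, 0, 0.64], [1, 93, 2, 0, 0, 0, 0.73]],
])

```text
clock: 17.23
eef_pos: [0.6141, 0.2019, 0.2451]
eef_rot: [2.166, 2.273, 0.004]
ft_force: [0.3, 0.6, 1.2]
finger_gap: 0.997
```

>>> apply_moves([
  [[1, 0, 0, 0, 0, 0, 0], [1, 0, 0, 0, 0, 0, 0], [1, 0, 0, 0, 0, 0, 0], [1, 0, 0, 0, 0, 0, 0], [1, 0, 0, 0, 0, 0, 0]],
])

```text
clock: 17.85
eef_pos: [0.6123, 0.2026, 0.245]
eef_rot: [-2.17, -2.272, -0.0]
ft_force: [-0.3, -0.1, -0.7]
finger_gap: 0.999
```

```bash
python3 - <<'E'
import q
from h import *
c=cam("wrist");im=save("wrist","w5")
print(proj(c,[.611,.2025,.123]))
E
```

```text
17.85 [0.6123 0.2026 0.245 ] y 2.6 z [ 0.  0. -1.] F [-0.3 -0.1 -0.7] gap 0.999 q [-0.59  0.64  0.42  1.46 -0.28  1.11 -0.07]
[260.39981949 189.60116115]
```

View pics/w5.png

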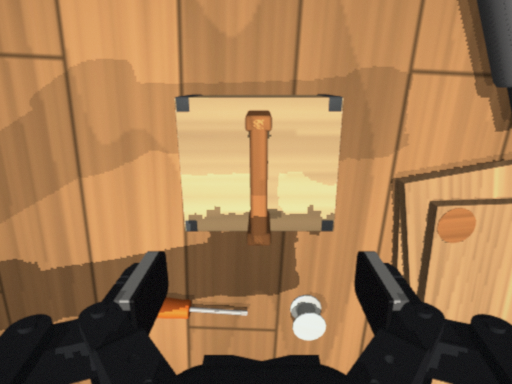

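The wrist view shows the drawer shut and flush on the left side, with the bar along column 259 from row 112 to 243.

```bash
python3 - <<'E'
from h import *
c=cam("wrist")
for p,z in [((259,112),.123),((259,131),.123),((259,234),.123),((259,243),.123),((177,96),.07),((341,96),.07),((187,231),.07),((334,231),.07)]: print(p,ray(c,p,z).round(4))
E
```

```text
(259, 112) [0.6073 0.2624 0.123 ]
(259, 131) [0.6079 0.2485 0.123 ]
(259, 234) [0.6116 0.1637 0.123 ]
(259, 243) [0.612  0.1554 0.123 ]
(177, 96) [0.5344 0.2686 0.07  ]
(341, 96) [0.6788 0.2752 0.07  ]
(187, 231) [0.54   0.1382 0.07  ]
(334, 231) [0.6877 0.1449 0.07  ]
```

>>> apply_moves([
  [[1, -2, 4, -35, 0, 0, 0], [1, -2, 4, -75, 0, 0, 0], [1, -2, 4, -105, 0, 0, 0], [1, -2, 4, -122, 0, 0, 0], [1, -2, 4, -130, 0, 0, 0]],
])

```text
clock: 18.52
eef_pos: [0.6105, 0.2064, 0.1143]
eef_rot: [-2.17, -2.272, 0.001]
ft_force: [0.3, -1.0, 0.7]
finger_gap: 1.002
```

>>> apply_moves([
  [[1, 0, 0, 0, 0, 0, 0], [0, 0, 0, 0, 0, 0, 0], [-0.5, 0, 0, 0, 0, 0, 0], [-0.7, 0, 0, 0, 0, 0, 0], [-1, 0, 0, 0, 0, 0, 0]],
])

```text
clock: 19.15
eef_pos: [0.6101, 0.2065, 0.1152]
eef_rot: [-2.169, -2.272, 0.001]
ft_force: [-4.6, -1.2, 8.2]
finger_gap: 0.152
```

>>> apply_moves([
  [[-1, 0, 0, 0, 0, 0, 0], [-1, 0, 0, 0, 0, 0, 0], [-1, 0, 0, 0, 0, 0, 0], [-1, 0, 0, 0, 0, 0, 0], [-1, 0, 0, 0, 0, 0, 0]],
])

```text
clock: 19.77
eef_pos: [0.6101, 0.2065, 0.1152]
eef_rot: [-2.169, -2.271, 0.001]
ft_force: [-3.9, -1.1, 5.5]
finger_gap: 0.151
```

Gripped: gap 0.15 is about 13 mm, against a 14 mm bar. I'll lift gently.

>>> apply_moves([
  [[-1, 0, 0, 2, 0, 0, 0], [-1, 0, 0, 5, 0, 0, 0], [-1, 0, 0, 10, 0, 0, 0], [-1, 0, 0, 16, 0, 0, 0], [-1, 0, 0, 22, 0, 0, 0]],
])

```text
clock: 20.4
eef_pos: [0.6105, 0.2064, 0.1372]
eef_rot: [2.17, 2.272, -0.0]
ft_force: [0.7, -0.3, -7.8]
finger_gap: 0.15
```

>>> apply_moves([
  [[-1, 0, 0, 8, 0, 0, 0], [-1, 0, 0, 17, 0, 0, 0], [-1, 0, 0, 26, 0, 0, 0], [-1, 0, 0, 35, 0, 0, 0], [-1, 0, 0, 43, 0, 0, 0]],
])

```text
clock: 21.02
eef_pos: [0.6105, 0.2064, 0.1806]
eef_rot: [2.17, 2.272, 0.0]
ft_force: [-0.3, -0.4, -8.2]
finger_gap: 0.15
```

>>> apply_moves([
  [[-1, 0, 0, 8, 0, 0, 0], [-1, 0, 0, 16, 0, 0, 0], [-1, 0, 0, 24, 0, 0, 0], [-1, 0, 0, 31, 0, 0, 0], [-1, 0, 0, 35, 0, 0, 0]],
])

```text
clock: 21.65
eef_pos: [0.6106, 0.2065, 0.2154]
eef_rot: [2.17, 2.272, 0.001]
ft_force: [1.0, 0.2, -6.3]
finger_gap: 0.152
```

>>> apply_moves([
  [[-1, 0, 0, 0, 0, 0, 0], [-1, 0, 0, 0, 0, 0, 0], [-1, 0, 0, 0, 0, 0, 0], [-1, 0, 0, 0, 0, 0, 0], [-1, 0, 0, 0, 0, 0, 0]],
])

```text
clock: 22.28
eef_pos: [0.6104, 0.2065, 0.2147]
eef_rot: [-2.17, -2.272, 0.0]
ft_force: [-0.1, 0.2, -7.6]
finger_gap: 0.156
```

```bash
python3 - <<'E'
import q
from h import *
print(state()["moment"])
a=save("wrist","w6");b=save("scene","s6")
i=cv2.resize(b[120:270,210:410],(800,600),interpolation=2);cv2.imwrite("pics/s6c.png",i)
E
```

```text
22.27 [0.6104 0.2065 0.2147] y 2.6 z [-0. -0. -1.] F [-0.1  0.2 -7.6] gap 0.156 q [-0.59  0.67  0.41  1.5  -0.29  1.04 -0.07]
[-0.02699928 -0.06439501 -0.04320067]
```

View pics/s6c.png

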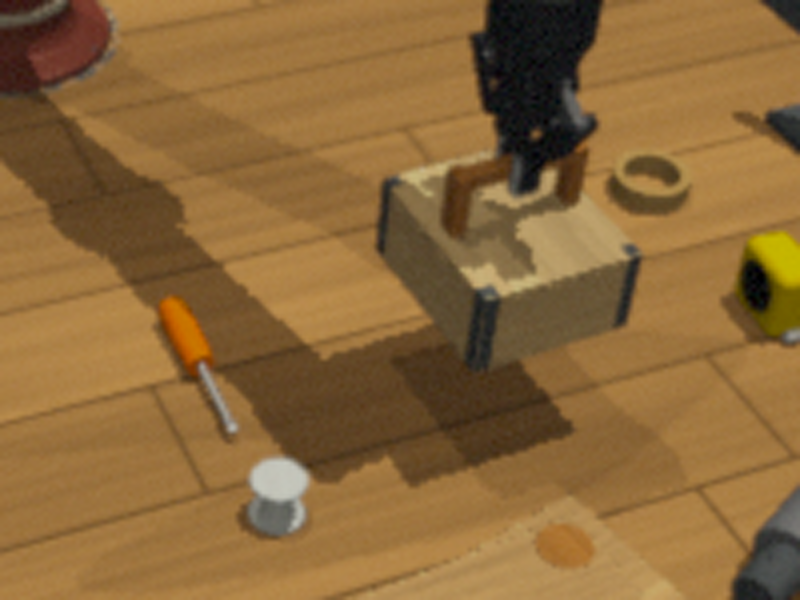

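View pics/w6.png

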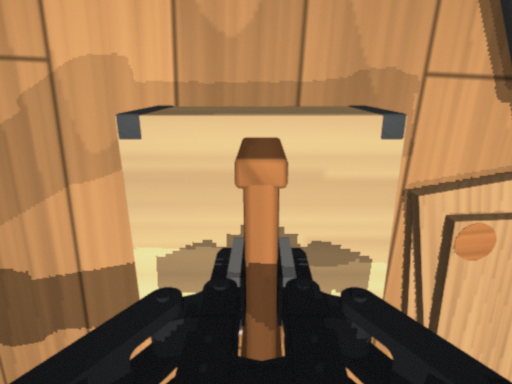

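The box hangs level about 10 cm up (TCP 0.2147, bar 0.115). No drawer protrudes on its left (-x) side, the bystanders are in place, and the load is 7.6 N and steady.

```bash
python3 -c "
from bench import *
print(job_done())"
```

```text
the job is handed in; nothing more can be done
None
```

The job is handed in at about 22 s of the 70 s allowed. The case is in the shut drawer, and the gripper is holding the box level by its handle, about 10 cm above the bench.

**Case:** I gripped it across its 34 mm side and set it on the drawer floor. A wrist picture showed it lying flat in the uncovered part. The press on the floor peaked at about 23 N before I released it.

**Drawer:** I pushed it shut at about 1.5 N until the force jumped to about 7 N at the stop. The box slid about 3 mm then. The wrist view afterwards showed the front flush.

**Lift:** At the end the TCP was steady at z 0.2147, so the underside is about 0.10 m up. The load was about 7.6 N, and the tool was vertical. In the last pictures the box hung level and clear of the bench, with no drawer sticking out.

**Bystanders:** I touched none of the other things. The spool, screwdriver, tape and tape measure were in place in the last view. The pliers and glue, outside that crop, I did not check again.

**Disagreements:** Measured and commanded positions differed by up to about 7 mm at times. The top and wrist cameras disagreed by about 3 mm on the box. I corrected for both with close-up wrist views.

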